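# Shelve two binders behind the lip and close the bookend

## Robot

A 6-joint arm with a two-finger parallel gripper is mounted at the origin on the work surface. World frame = base frame: x ahead of the robot, y to its left, z up, the work surface at z = 0. Lengths are in mm, angles in rad, forces in N, time in s.
With the tool pointing down it reaches from about 375 to 750 mm from the base axis. Payload 9 kg.
Tool frame: the origin (TCP) lies at the very end of the fingers, on their centre line; the grasp point (between the pads) lies 19 mm behind it; y points along the fingers, z is the direction in which the jaws open and shut, and the axes are right-handed (so a half turn about y gives the same grasp; the last joint's range is limited). The gripper opens to 85 mm and grips with 20 to 120 N. Pads are 22 mm wide; open, the fingers measure 114 mm over their backs; the gripper's body (76 mm by 85 mm) begins 54 mm behind the grasp point. The pads swing forward as they close: fully open they stand 13 mm farther back than shut.
Start: joints at [-1.533, 0.104, 0.097, 1.564, 0, 1.353], TCP at [151.82, -580.506, 231.331] pointing down, gripper open.
Joint ranges: [-2.99, 2.99], [-0.84, 1.86], [-1.1, 1.16], [-1.84, 2.11], [-1.51, 1.56], [-3.14, 3.14]. Speed limits (rad/s): [2.22, 2.22, 2.57, 3.14, 3.14, 3.14].

## Interface

Orientations are given as a unit quaternion [w, x, y, z].
In Python, from plant import manip gives the robot as it stands. The module is installed in compiled form; this text tells all that it offers.
- The arm moves only by the tool arm_command, never from a script. Its arguments are lists of equal length, an entry for each row: "jaw": the opening, from 0 (shut) to 1 (fully open); "travel": the shift along the tool's x, y, z in mm, a list of three; "twist": the turn, a rotation vector about the tool's x, y, z in rad, a list of three. A call has 1 to 12 rows; each row is the pose to reach, as a shift and turn from the pose commanded when the call began, along the tool's axes at that moment; what a row does not reach only later rows make up. A row lasts 1/8 s, in which the tool goes at most 62.5 mm and 10.7 degrees, less where a joint would pass 70% of its speed; a pose out of reach is approached as far as the arm can. A call with a gripper value outside its range is refused whole. The fingers move at their own pace and stop on an object; the grip force is fixed at half the most. Time passes only in rows, so rows that repeat a pose let the fingers close. It gives the time, the measured TCP pose, the force and the opening at its end, in the units of the state.
- manip.observe(): the state, without advancing time (a new reading comes with each control period).
- manip.get_image(name): name is "side" or "top" or "wrist"; returns a dict with "frame" (384x512x3 uint8, red, green, blue), "range_z" (384x512 float32, mm along the optical axis (not along the pixel's ray), 0 where there is no reading), "fx", "fy", "cx", "cy" (pixels), "R" (3x3) and "t" (3): a world point X has camera coordinates R X + t; the wrist camera has in their place "hand_eye" (4x4, takes a point from camera to tool coordinates, whose origin is the TCP and whose axes are the tool frame's). Camera axes: x right, y down, z forward; pixel columns grow to the right and rows downward; lengths in mm; the calibration is good to about 2 mm. A picture is of the moment at which its call begins: read the wrist's pose just before it.
- manip.job_done(): hands the job in, once; it reports no verdict.
The state is a dict: "time_s": time; "qpos": joint angles; "qd": joint speeds; "tau": joint torques, N m; "tool_pos": TCP position; "ee_rot": TCP orientation; "contact_force": force on the tool from outside, world axes, zero at the start; "ft_torque": the same for the moment, N m; "gripper_width": opening from 0.0 (shut) to 1.0 (fully open).
Only numpy, scipy, OpenCV 4.12 (cv2) and the standard library are available. Lean on these libraries where they do the work, as an engineer would, in place of code of your own. Each camera call takes 0.05 s, during which the arm holds its last target. There are 200 camera calls.

## Task

Tidy the two grey ring binders away: lift them over the lip of the little desk shelf and stand both upright on it, the thick one next to the fixed wooden end panel and the thin one beside it. Then slide the steel bookend up until the binders are held snugly, with no gaps, between it and the end panel. Do not let a binder fall over and do not disturb the other things on the desk.

Things in the scene. Friction and masses are not known exactly. Their poses are not given: they have to be found in the camera images.
- thick_binder_mid (a point): Centre (half-way up) of the thick grey ring binder, a rigid loose block standing upright, white paper showing between its covers: 110 mm deep (x), 46 mm thick (y), 150 mm tall (z), about 0.4 kg. Its x axis points from the spine to the open edge (depth), y across the thickness, z up along the height.
- thin_binder_mid (a point): Centre (half-way up) of the thin grey ring binder, same grey plastic, standing upright: 110 mm deep (x), 30 mm thick (y), 150 mm tall (z), about 0.28 kg. Its x axis points from the spine to the open edge (depth), y across the thickness, z up along the height.
- shelf: Fixed plywood desk shelf. Origin on the desk under its middle; z up, y along it, x across (front lip at -x). Shelf floor: 60 mm above the desk, x -66 to +66 mm. A 6 mm lip rises 30 mm above the floor along front, back and +y end (inner face y = +155 mm). At the -y end stands the fixed end panel, 10 mm thick, inner face y = -155 mm, 90 mm above the floor.
- bookend (a joint): Travel (m, 0 to 0.18) of the steel bookend, an upright plate 8 mm thick, 110 mm wide (shelf x), 120 mm tall above the shelf floor. It slides towards the shelf's -y as the value grows; inner face at shelf y = 85 mm minus travel. About 1.5 N friction, stays where left; binders pushed along add a few N. Reads about 0.164 with both binders snug.
- bookend_push (a point): Point on the bookend's outer face (away from the binders), mid-width, 85 mm above the shelf floor, 35 mm below the plate's top; push here towards the shelf's -y. Axes as the shelf's. At the bottom of this side a 3 mm thick foot reaches 40 mm out over the shelf floor.
- bottle: Bystander, to be left alone: clear drinks bottle, 64 mm across, 190 mm tall. Origin at the centre of its underside.
- mug: Bystander, to be left alone: white mug, 82 mm across, 85 mm tall. Origin at the centre of its underside.
- mouse: Bystander, to be left alone: black computer mouse, 108 x 60 mm, 34 mm tall. Origin at the centre of its underside.
- calculator: Bystander, to be left alone: black desk calculator lying flat, 150 x 85 x 16 mm. Origin at the centre of its underside.
- tape: Bystander, to be left alone: clear roll of tape lying flat, 90 mm across, 22 mm tall. Origin at the centre of its underside.
- stapler: Bystander, to be left alone: stapler, 130 x 34 x 41 mm. Origin at the centre of its underside.
- pen_cup: Bystander, to be left alone: empty dark pen cup, 80 mm across, 100 mm tall. Origin at the centre of its underside.
There are look-alikes about, which are no part of the job. What is shaped like the part that bears thick_binder_mid but pink or yellow is not meant. What is shaped like the part that bears thin_binder_mid but pink is not meant.

How it is judged:
By the outcome, as a careful person would: the job done as asked, in the order asked, and still so for the second after the job is handed in, with the robot touching nothing.
It also fails if it takes over 72 s, if anything falls off the work surface, if the arm or the gripper's body presses on something with over 40 N, if the wrist force passes 120 N, or if a joint passes its speed limit or range.

## Working session

There is one attempt and no reset: what is moved stays moved. The work goes in short steps, Python scripts to look and compute and a tool call to move; the robot and the scene stay as the last step left them, time stands still between calls to the robot, and variables do not carry over. Pictures are saved under pics/ and viewed, about 8 in all and at most 12, crops included, and the job is handed in when it is done.

Besides the shell and the picture viewer there is one more tool, called after "Request:" by a JSON object that holds its "method" and its "body", one argument or row to a line. arm_command: Moves the arm, as the interface text tells. Its arguments: {"type":"object","properties":{"jaw":{"type":"array","items":{"type":"number"}},"travel":{"type":"array","items":{"type":"array","items":{"type":"number"}}},"twist":{"type":"array","items":{"type":"array","items":{"type":"number"}}}},"required":["jaw","travel","twist"]}

```bash
mkdir -p pics
cat > h.py <<'E'
import numpy as np, cv2
from plant import manip
def grab(name):
    s=manip.observe(); d=manip.get_image(name); d['s']=s; return d
def save(d,fn): cv2.imwrite('pics/'+fn,d['frame'][:,:,::-1])
def cloud(d):
    z=d['range_z'].astype(float); v,u=np.mgrid[:z.shape[0],:z.shape[1]]
    P=np.stack([(u-d['cx'])/d['fx']*z,(v-d['cy'])/d['fy']*z,z],-1)
    if 'R' in d: W=(P-np.array(d['t']))@np.array(d['R'])
    else:
        from scipy.spatial.transform import Rotation as Ro
        H=np.array(d['hand_eye']); T=P@H[:3,:3].T+H[:3,3]
        q=d['s']['ee_rot']; Rm=Ro.from_quat([q[1],q[2],q[3],q[0]]).as_matrix()
        W=T@Rm.T+np.array(d['s']['tool_pos'])
    W[z==0]=np.nan; return W
E
python3 - <<'E'
from h import *
s=manip.observe(); print({k:np.round(v,3) for k,v in s.items()})
a=grab('top');b=grab('side');save(a,'top1.png');save(b,'side1.png')
for n,d in(('top',a),('side',b)): np.savez(n+'1.npz',W=cloud(d),f=d['frame']);print(np.round(-np.array(d['R']).T@d['t']),d['fx'])
E
```

```text
{'time_s': np.float64(0.0), 'qpos': array([-1.533,  0.105,  0.096,  1.564, -0.   ,  1.353]), 'qd': array([ 0.001, -0.001,  0.   ,  0.   , -0.001, -0.001]), 'tau': array([ 1.0000e-03, -5.5694e+01,  5.0364e+01,  1.7000e-02, -0.0000e+00,
        0.0000e+00]), 'tool_pos': array([ 151.806, -580.139,  230.527]), 'ee_rot': array([ 0.09 , -0.09 ,  0.702, -0.701]), 'contact_force': array([ 0.153,  0.088, -1.   ]), 'ft_torque': array([ 0.003, -0.027,  0.022]), 'gripper_width': np.float64(1.0)}
[ 461.  -89. 1423.] 486.6109994691713
[207. 863. 816.] 490.7092897703678
```

View pics/top1.png

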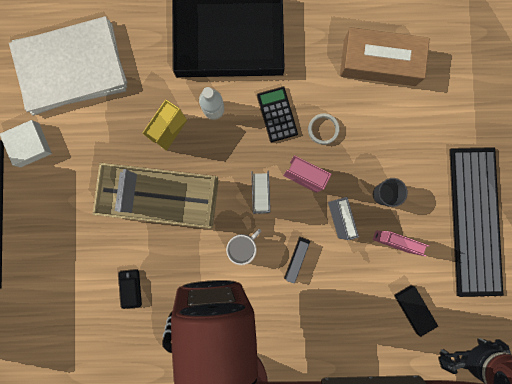

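View pics/side1.png

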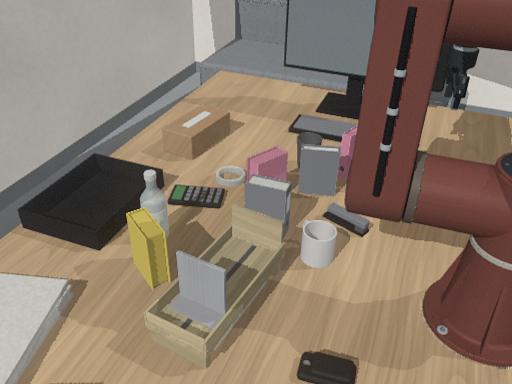

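Top view: grey upright blocks at (261,192) and (343,218). The low grey item at (298,260) is the stapler, and the look-alikes are pink at (307,173) and (401,243) and yellow at (164,123). The shelf is at (157,195), with its end panel on the right (y-) and the bookend at (125,190). Next I'll measure the tops from depth.

Run:
```python
from h import *
D=np.load('top1.npz');W=D['W'];f=D['frame'] if 'frame' in D else D['f']
def rect(box,zlo,zhi,nm):
    u0,v0,u1,v1=box; P=W[v0:v1,u0:u1].reshape(-1,3); m=(P[:,2]>zlo)&(P[:,2]<zhi); P=P[m]
    if len(P)<8: print(nm,len(P));return
    r=cv2.minAreaRect(P[:,:2].astype(np.float32)); b=cv2.boxPoints(r)
    print(nm,len(P),'z',np.round(np.percentile(P[:,2],[5,50,95])),np.round(r[0]),np.round(r[1]),round(r[2],1),np.round(b).tolist())
rect((245,160,280,225),135,165,'binA')
rect((325,190,365,245),135,165,'binB')
rect((280,150,335,195),100,165,'pinkthick')
rect((370,225,430,260),100,165,'pinkthin')
rect((140,95,190,150),100,165,'yellow')
rect((195,80,230,122),100,200,'bottle')
rect((220,225,262,270),60,100,'mug')
rect((280,230,315,290),25,60,'stapler')
rect((365,170,410,215),60,120,'cup')
rect((85,155,225,235),80,95,'lip')
rect((205,160,225,235),130,160,'panel')
rect((105,160,145,220),150,190,'bookend')
rect((110,160,200,230),50,66,'floor')
rect((250,80,305,145),8,30,'calc')
rect((305,110,345,150),10,40,'tape')
cv2.imwrite('pics/crop1.png',cv2.resize(f[150:300,230:440,::-1],None,fx=3.8,fy=3.8,interpolation=cv2.INTER_CUBIC))
```

```text
binA 647 z [140. 145. 150.] [ 540. -111.] [110.  46.] 1.1 [[485.0, -90.0], [486.0, -135.0], [596.0, -133.0], [595.0, -87.0]]
binB 487 z [138. 145. 151.] [ 466. -337.] [110.  32.] 13.9 [[409.0, -335.0], [416.0, -366.0], [523.0, -340.0], [515.0, -309.0]]
pinkthick 788 z [119. 144. 150.] [ 589. -239.] [110.  47.] 61.8 [[542.0, -277.0], [584.0, -299.0], [636.0, -202.0], [594.0, -179.0]]
pinkthin 547 z [115. 144. 151.] [ 397. -491.] [111.  30.] 68.8 [[363.0, -537.0], [391.0, -548.0], [431.0, -445.0], [403.0, -434.0]]
yellow 875 z [111. 143. 150.] [733. 149.] [ 49. 110.] 55.0 [[674.0, 161.0], [764.0, 97.0], [792.0, 137.0], [702.0, 201.0]]
bottle 448 z [113. 134. 191.] [794.  19.] [59. 63.] 18.3 [[756.0, 40.0], [776.0, -20.0], [832.0, -1.0], [812.0, 59.0]]
mug 196 z [65. 82. 87.] [388. -66.] [ 81. 101.] 12.0 [[338.0, -25.0], [359.0, -124.0], [438.0, -107.0], [417.0, -8.0]]
stapler 411 z [34. 40. 44.] [ 346. -213.] [ 27. 119.] 68.0 [[286.0, -203.0], [396.0, -247.0], [406.0, -222.0], [296.0, -178.0]]
cup 331 z [ 63.  90. 101.] [ 534. -473.] [78. 77.] 88.5 [[495.0, -511.0], [571.0, -513.0], [573.0, -434.0], [497.0, -432.0]]
lip 760 z [82. 88. 93.] [540. 178.] [327. 145.] 82.3 [[446.0, 26.0], [590.0, 6.0], [634.0, 331.0], [491.0, 350.0]]
panel 219 z [136. 149. 153.] [518.  21.] [ 11. 130.] 82.2 [[453.0, 25.0], [582.0, 7.0], [584.0, 18.0], [455.0, 35.0]]
bookend 263 z [154. 177. 183.] [549. 244.] [ 10. 109.] 81.9 [[494.0, 246.0], [602.0, 231.0], [604.0, 241.0], [495.0, 257.0]]
floor 3641 z [55. 59. 64.] [541. 184.] [268. 133.] 82.3 [[457.0, 60.0], [589.0, 42.0], [625.0, 308.0], [493.0, 326.0]]
calc 1455 z [11. 16. 21.] [ 772. -152.] [151. 116.] 14.6 [[685.0, -115.0], [714.0, -227.0], [860.0, -189.0], [831.0, -77.0]]
tape 303 z [14. 20. 26.] [ 729. -301.] [88. 88.] 36.6 [[667.0, -292.0], [720.0, -362.0], [791.0, -310.0], [738.0, -239.0]]
```

View pics/crop1.png

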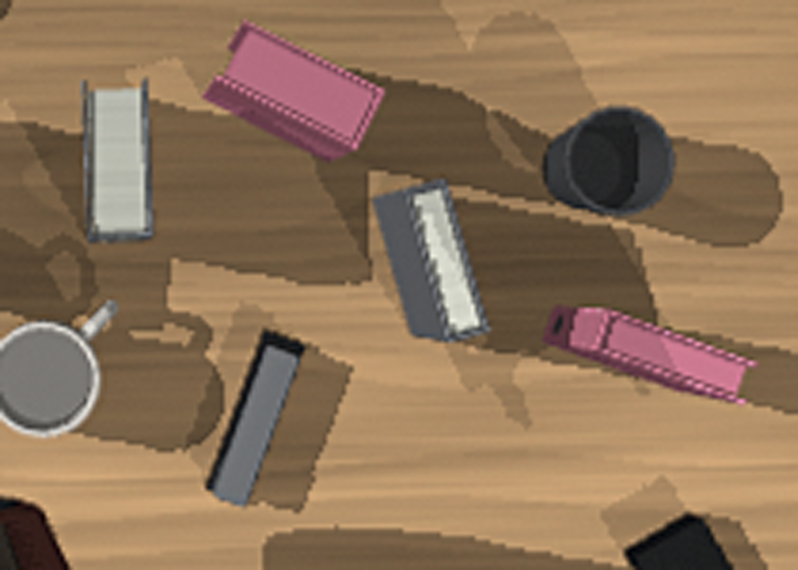

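Choice: thick binder is A at top pixel (261,192), 46 mm wide, centre (540,-111). Thin binder is B at (343,218), about 31 mm wide, centre (466,-337). Both are grey with white paper, and heights and sizes agree with the text. The shelf origin is about (540,180), yaw about -7.8°, and bookend travel is about 24 mm.

```bash
cat > go.py <<'E'
from h import *
from scipy.spatial.transform import Rotation as Ro
S0=np.array([540.,180.]);SY=np.deg2rad(-7.75)
def shelf(x,y,z): c,s=np.cos(SY),np.sin(SY); return [S0[0]+c*x-s*y,S0[1]+s*x+c*y,z]
def goal(*pts):
    "pts: (world xyz, yaw deg of the jaw-direction normal i.e. binder x axis)"
    s=manip.observe();q=s['ee_rot'];R=Ro.from_quat([q[1],q[2],q[3],q[0]]);p=np.array(s['tool_pos'])
    print('t',round(s['time_s'],2),'tcp',np.round(p,1),'F',np.round(s['contact_force'],1),'w',round(s['gripper_width'],3),'q',np.round(s['qpos'],2),'\naxes',np.round(R.as_matrix(),2).tolist())
    for X,yaw in pts:
        best=None
        for k in(0,180):
            a=np.deg2rad(yaw+90+k); z=np.array([np.cos(a),np.sin(a),0]);y=np.array([0,0,-1.]);x=np.cross(y,z)
            T=Ro.from_matrix(np.stack([x,y,z],1)); tw=(R.inv()*T).as_rotvec()
            if best is None or np.linalg.norm(tw)<np.linalg.norm(best): best=tw
        print('goal',np.round(X,1),'travel',np.round(R.inv().apply(np.array(X)-p),1),'twist',np.round(best,3))
E
python3 - <<'E'
from go import *
goal(([540,-111,230],1.1),([540,-111,108],1.1),([466,-337,230],13.9))
print(shelf(0,-129,0),shelf(0,-75,0))
E
```

```text
t 0.1 tcp [ 151.8 -580.2  230.6] F [ 0.2 -0.8  0.2] w 1.001 q [-1.53  0.1   0.1   1.56  0.    1.35] 
axes [[-0.97, -0.0, 0.25], [-0.25, 0.0, -0.97], [-0.0, -1.0, -0.0]]
goal [ 540 -111  230] travel [-494.3    1.1 -355.7] twist [ 0.001  0.237 -0.   ]
goal [ 540 -111  108] travel [-494.2  123.1 -355.6] twist [ 0.001  0.237 -0.   ]
goal [ 466 -337  230] travel [-365.5    0.9 -155.8] twist [ 0.001  0.013 -0.   ]
[np.float64(522.6042299946897), np.float64(52.17829923709219), 0] [np.float64(529.8861802294708), np.float64(105.68505769598383), 0]
```

Request:
{"method": "arm_command", "body": {
  "jaw": [1,1,1,1,1,1,1,1,1,1,1,1],
  "travel": [
    [-41,0,-30],
    [-82,0,-59],
    [-123,0,-89],
    [-165,0,-118],
    [-206,0,-148],
    [-247,0,-178],
    [-288,0,-207],
    [-330,0,-237],
    [-371,0,-267],
    [-412,0,-296],
    [-453,0,-326],
    [-494,0,-356]
  ],
  "twist": [
    [0,0,0],
    [0,0.02,0],
    [0,0.05,0],
    [0,0.08,0],
    [0,0.1,0],
    [0,0.12,0],
    [0,0.15,0],
    [0,0.17,0],
    [0,0.2,0],
    [0,0.22,0],
    [0,0.237,0],
    [0,0.237,0]
  ]
}}

```text
time_s: 1.6
tool_pos: [540.4, -109.6, 231.0]
ee_rot: [-0.006, 0.007, -0.707, 0.707]
contact_force: [0.6, -0.5, 0.0]
gripper_width: 0.999
```

Request:
{"method": "arm_command", "body": {
  "jaw": [1,1],
  "travel": [
    [0,0,0],
    [0,0,0]
  ],
  "twist": [
    [0,0,0],
    [0,0,0]
  ]
}}

```text
time_s: 1.85
tool_pos: [539.4, -111.1, 230.9]
ee_rot: [0.007, -0.007, 0.707, -0.707]
contact_force: [-0.5, -0.1, -0.9]
gripper_width: 1.002
```

Run:
```python
from go import *
d=grab('wrist');W=cloud(d);P=W.reshape(-1,3);P=P[(P[:,2]>140)&(P[:,2]<162)]
P=P[(abs(P[:,0]-540)<80)&(abs(P[:,1]+111)<45)]
save(d,'w1.png')
if len(P): r=cv2.minAreaRect(P[:,:2].astype(np.float32));print(len(P),r,np.median(P[:,2]))
goal(([540,-111,230],1.1),([540,-111,110],1.1))
```

```text
8549 ((540.22705078125, -112.52754974365234), (110.17668914794922, 46.132198333740234), 1.1412452459335327) 145.01673787527096
t 1.9 tcp [ 539.2 -111.6  231. ] F [-0.4  0.4  0.8] w 1.001 q [-0.44 -0.05 -0.06  1.56 -0.    2.68] 
axes [[-1.0, -0.0, 0.02], [-0.02, -0.0, -1.0], [0.0, -1.0, 0.0]]
goal [ 540 -111  230] travel [-0.8  1.  -0.6] twist [-0.    -0.001  0.001]
goal [ 540 -111  110] travel [ -0.9 121.   -0.6] twist [-0.    -0.001  0.001]
```

View pics/w1.png

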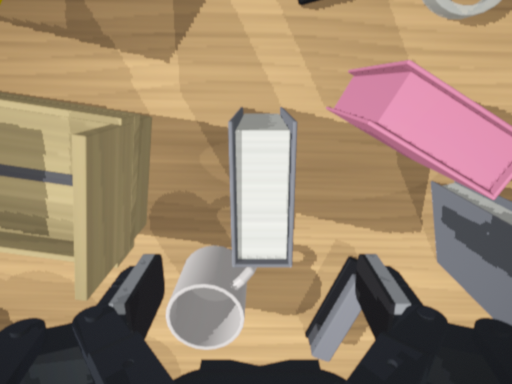

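The wrist view shows the grey thick binder at pixel (263,185), centred between the fingers, with the pink one well to the right. Grasping it now.

Request:
{"method": "arm_command", "body": {
  "jaw": [1,1,1,1,1,0,0,0,0,0,0,0],
  "travel": [
    [-1,30,1],
    [-1,60,1],
    [-1,90,1],
    [-1,115,1],
    [-1,125,1],
    [-1,125,1],
    [-1,125,1],
    [-1,125,1],
    [-1,125,1],
    [-1,125,1],
    [-1,125,1],
    [-1,125,1]
  ],
  "twist": [
    [0,0,0],
    [0,0,0],
    [0,0,0],
    [0,0,0],
    [0,0,0],
    [0,0,0],
    [0,0,0],
    [0,0,0],
    [0,0,0],
    [0,0,0],
    [0,0,0],
    [0,0,0]
  ]
}}

```text
time_s: 3.4
tool_pos: [541.5, -112.7, 107.8]
ee_rot: [-0.007, 0.006, -0.707, 0.708]
contact_force: [-0.7, -1.9, 6.7]
gripper_width: 0.53
```

Run:
```python
from go import *
p=manip.observe()['tool_pos']
goal(([p[0],p[1],p[2]+190],1.1),(shelf(0,-128,p[2]+190),-7.75),(shelf(0,-128,p[2]+62),-7.75))
```

```text
t 3.4 tcp [ 541.5 -112.7  107.8] F [-0.7 -1.9  6.7] w 0.53 q [-0.44 -0.03 -0.26  1.33 -0.    2.68] 
axes [[-1.0, 0.0, 0.02], [-0.02, -0.0, -1.0], [-0.0, -1.0, 0.0]]
goal [ 541.5 -112.7  297.8] travel [  -0.4 -190.     0.3] twist [-0.002 -0.    -0.002]
goal [522.7  53.2 297.8] travel [  15.3 -190.3 -165.9] twist [-0.001  0.154 -0.002]
goal [522.7  53.2 169.8] travel [  15.5  -62.3 -166.1] twist [-0.001  0.154 -0.002]
```

The grasp holds, but joint 6 would end at its limit (about 3.14) at the shelf. I'll regrip with the gripper turned half round.

Request:
{"method": "arm_command", "body": {
  "jaw": [1,1,1,1,1,1,1,1,1,1,1,1],
  "travel": [
    [0,0,0],
    [0,0,0],
    [0,0,0],
    [0,-40,0],
    [0,-80,0],
    [0,-80,0],
    [0,-80,0],
    [0,-80,0],
    [0,-80,0],
    [0,-80,0],
    [0,-80,0],
    [0,-80,0]
  ],
  "twist": [
    [0,0,0],
    [0,0,0],
    [0,0,0],
    [0,0,0],
    [0,0,0],
    [0,-0.18,0],
    [0,-0.36,0],
    [0,-0.54,0],
    [0,-0.72,0],
    [0,-0.9,0],
    [0,-1.08,0],
    [0,-1.26,0]
  ]
}}

```text
time_s: 4.9
tool_pos: [540.6, -112.0, 186.1]
ee_rot: [0.424, -0.424, 0.566, -0.566]
contact_force: [-0.1, 0.1, 0.6]
gripper_width: 0.998
```

Request:
{"method": "arm_command", "body": {
  "jaw": [1,1,1,1,1,1,1,1,1,1,1,1],
  "travel": [
    [0,0,0],
    [0,0,0],
    [0,0,0],
    [0,0,0],
    [0,0,0],
    [0,0,0],
    [0,0,0],
    [0,0,0],
    [0,0,0],
    [0,0,0],
    [0,0,0],
    [0,0,0]
  ],
  "twist": [
    [0,-0.18,0],
    [0,-0.36,0],
    [0,-0.54,0],
    [0,-0.72,0],
    [0,-0.9,0],
    [0,-1.08,0],
    [0,-1.26,0],
    [0,-1.44,0],
    [0,-1.62,0],
    [0,-1.8,0],
    [0,-1.88,0],
    [0,-1.88,0]
  ]
}}

```text
time_s: 6.4
tool_pos: [540.6, -112.0, 186.1]
ee_rot: [0.707, -0.707, -0.006, 0.006]
contact_force: [-0.3, 0.3, 0.0]
gripper_width: 1.001
```

Run:
```python
from go import *
d=grab('wrist');W=cloud(d);P=W.reshape(-1,3);P=P[(P[:,2]>135)&(P[:,2]<162)]
P=P[(abs(P[:,0]-540)<80)&(abs(P[:,1]+111)<45)]
if len(P): r=cv2.minAreaRect(P[:,:2].astype(np.float32));print(len(P),r)
goal(([541,-112.5,106],1.1))
```

```text
12834 ((539.6280517578125, -112.31646728515625), (109.88646697998047, 46.13408279418945), 1.15680730342865)
t 6.45 tcp [ 540.6 -112.   186.2] F [ 0.2  0.  -0.4] w 1.0 q [-0.44 -0.05 -0.14  1.48 -0.   -0.46] 
axes [[1.0, -0.0, -0.02], [0.02, 0.0, 1.0], [-0.0, -1.0, 0.0]]
goal [ 541.  -112.5  106. ] travel [ 0.4 80.2 -0.5] twist [-0.    -0.004 -0.   ]
```

Binder undisturbed. Grasping again.

Request:
{"method": "arm_command", "body": {
  "jaw": [1,1,1,0,0,0,0,0,0,0,0],
  "travel": [
    [0,40,0],
    [0,75,0],
    [0,80,0],
    [0,80,0],
    [0,80,0],
    [0,80,0],
    [0,80,0],
    [0,80,0],
    [0,80,0],
    [0,80,0],
    [0,80,0]
  ],
  "twist": [
    [0,0,0],
    [0,0,0],
    [0,0,0],
    [0,0,0],
    [0,0,0],
    [0,0,0],
    [0,0,0],
    [0,0,0],
    [0,0,0],
    [0,0,0],
    [0,0,0]
  ]
}}

```text
time_s: 7.82
tool_pos: [541.8, -112.7, 108.2]
ee_rot: [-0.707, 0.708, 0.007, -0.005]
contact_force: [0.6, -0.3, 6.0]
gripper_width: 0.529
```

Request:
{"method": "arm_command", "body": {
  "jaw": [0,0,0,0,0,0,0,0,0,0,0],
  "travel": [
    [0,-20,0],
    [0,-45,0],
    [0,-75,0],
    [0,-105,0],
    [0,-135,0],
    [0,-165,0],
    [0,-180,0],
    [0,-190,0],
    [0,-190,0],
    [0,-190,0],
    [0,-190,0]
  ],
  "twist": [
    [0,0,0],
    [0,0,0],
    [0,0,0],
    [0,0,0],
    [0,0,0],
    [0,0,0],
    [0,0,0],
    [0,0,0],
    [0,0,0],
    [0,0,0],
    [0,0,0]
  ]
}}

```text
time_s: 9.2
tool_pos: [540.4, -111.9, 295.4]
ee_rot: [0.707, -0.707, -0.006, 0.007]
contact_force: [0.2, 0.3, -4.5]
gripper_width: 0.536
```

Run:
```python
from go import *
goal((shelf(0,-127,298),-7.75),(shelf(0,-127,170),-7.75))
d=grab('side');save(d,'s2.png');W=cloud(d);P=W.reshape(-1,3);f=d['frame'].reshape(-1,3).astype(int)
m=(abs(P[:,1]+90)<25)&(abs(P[:,0]-540)<65)&(P[:,2]>100)&(P[:,2]<330)
print(m.sum(),np.nanpercentile(P[m],[1,50,99],axis=0).round())
```

```text
t 9.2 tcp [ 540.4 -111.9  295.4] F [ 0.2  0.3 -4.5] w 0.536 q [-0.44 -0.02  0.09  1.68 -0.   -0.46] 
axes [[1.0, -0.0, -0.02], [0.02, 0.0, 1.0], [-0.0, -1.0, 0.0]]
goal [522.9  54.2 298. ] travel [-14.6  -2.5 166.3] twist [-0.     0.152 -0.001]
goal [522.9  54.2 170. ] travel [-14.5 125.5 166.3] twist [-0.     0.152 -0.001]
2482 [[ 486. -111.  192.]
 [ 535.  -89.  264.]
 [ 595.  -76.  329.]]
```

View pics/s2.png

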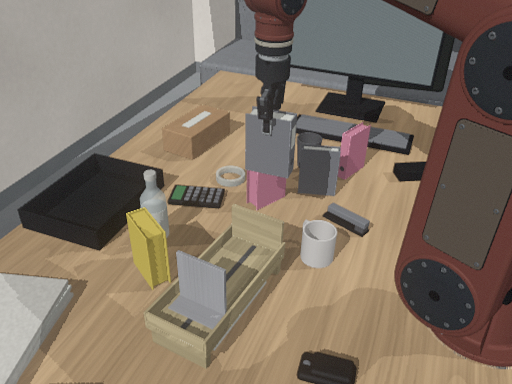

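Binder lifted straight, side pixel (270,142), bottom at about 188 mm, clear of the panel (150). Carrying it over the panel.

Request:
{"method": "arm_command", "body": {
  "jaw": [0,0,0,0,0,0,0,0,0,0],
  "travel": [
    [-1,0,12],
    [-3,0,35],
    [-5,0,60],
    [-8,0,85],
    [-10,0,110],
    [-12,0,135],
    [-14,0,155],
    [-14.5,0,166],
    [-14.5,0,166],
    [-14.5,0,166]
  ],
  "twist": [
    [0,0.01,0],
    [0,0.03,0],
    [0,0.06,0],
    [0,0.08,0],
    [0,0.1,0],
    [0,0.13,0],
    [0,0.15,0],
    [0,0.152,0],
    [0,0.152,0],
    [0,0.152,0]
  ]
}}

```text
time_s: 10.5
tool_pos: [523.4, 53.2, 296.2]
ee_rot: [-0.705, 0.706, -0.048, 0.048]
contact_force: [-0.6, -0.4, -5.4]
gripper_width: 0.529
```

Run:
```python
from go import *
goal((shelf(0,-127,210),-7.75),(shelf(0,-127,170),-7.75))
for n in('wrist','top'):
    d=grab(n);W=cloud(d);P=W.reshape(-1,3)
    c,s=np.cos(SY),np.sin(SY);Q=P[:,:2]-S0;sx=Q[:,0]*c+Q[:,1]*s;sy=-Q[:,0]*s+Q[:,1]*c
    if n=='wrist': save(d,'w2.png')
    for lab,m in(('panel',(abs(sx)<70)&(abs(sy+160)<25)&(abs(P[:,2]-149)<6)),('bookend',(abs(sx)<60)&(abs(sy-64)<15)&(P[:,2]>165)&(P[:,2]<190)),('binder',(abs(sx)<80)&(abs(sy+127)<40)&(abs(P[:,2]-335)<7)),('lipx',(abs(sx)<90)&(abs(sy-50)<80)&(P[:,2]>84)&(P[:,2]<95))):
        if m.sum()>10: print(n,lab,m.sum(),'sx',np.nanpercentile(sx[m],[1,99]).round(1),'sy',np.nanpercentile(sy[m],[2,98]).round(1))
```

```text
t 10.5 tcp [523.4  53.2 296.2] F [-0.6 -0.4 -5.4] w 0.529 q [-0.15 -0.1   0.02  1.68 -0.   -0.01] 
axes [[0.99, -0.0, 0.13], [-0.13, -0.0, 0.99], [-0.0, -1.0, -0.0]]
goal [522.9  54.2 210. ] travel [-0.7 86.2  0.9] twist [ 0.  0. -0.]
goal [522.9  54.2 170. ] travel [ -0.7 126.2   0.9] twist [ 0.  0. -0.]
wrist panel 318 sx [-66.5 -42.3] sy [-165.9 -156.1]
wrist bookend 2846 sx [-55.5  52.2] sy [59.2 67.2]
wrist binder 27769 sx [-56.   24.9] sy [-151.4 -103.2]
wrist lipx 2225 sx [-73.   69.8] sy [-26.5 119.2]
top panel 150 sx [-64.6  64.7] sy [-165.3 -155.3]
top binder 125 sx [-54.8  53.1] sy [-150.1 -132.4]
```

Request:
{"method": "arm_command", "body": {
  "jaw": [0,0,0,0,0,0,0,0],
  "travel": [
    [0,20,1],
    [0,45,1],
    [0,70,1],
    [0,95,1],
    [0,112,1],
    [0,120,1],
    [0,124,1],
    [0,124,1]
  ],
  "twist": [
    [0,0,0],
    [0,0,0],
    [0,0,0],
    [0,0,0],
    [0,0,0],
    [0,0,0],
    [0,0,0],
    [0,0,0]
  ]
}}

```text
time_s: 11.6
tool_pos: [523.7, 54.6, 172.7]
ee_rot: [-0.705, 0.706, -0.047, 0.048]
contact_force: [0.0, 0.2, -4.5]
gripper_width: 0.533
```

Request:
{"method": "arm_command", "body": {
  "jaw": [0,0,0],
  "travel": [
    [0,1.5,0],
    [0,3,0],
    [0,3,0]
  ],
  "twist": [
    [0,0,0],
    [0,0,0],
    [0,0,0]
  ]
}}

```text
time_s: 11.98
tool_pos: [523.5, 54.7, 169.3]
ee_rot: [-0.705, 0.706, -0.048, 0.048]
contact_force: [0.5, 1.1, -4.4]
gripper_width: 0.531
```

Request:
{"method": "arm_command", "body": {
  "jaw": [0,0,0],
  "travel": [
    [0,1,0],
    [0,2.5,0],
    [0,2.5,0]
  ],
  "twist": [
    [0,0,0],
    [0,0,0],
    [0,0,0]
  ]
}}

```text
time_s: 12.35
tool_pos: [523.6, 54.6, 168.3]
ee_rot: [-0.705, 0.706, -0.047, 0.048]
contact_force: [-5.3, -0.3, 7.6]
gripper_width: 0.53
```

Floor contact. Release and raise.

Request:
{"method": "arm_command", "body": {
  "jaw": [0.8,0.8,0.8,0.8,1,1,1,1,1,1],
  "travel": [
    [0,0,0],
    [0,0,0],
    [0,0,0],
    [0,0,0],
    [0,-15,0],
    [0,-40,0],
    [0,-80,0],
    [0,-110,0],
    [0,-110,0],
    [0,-110,0]
  ],
  "twist": [
    [0,0,0],
    [0,0,0],
    [0,0,0],
    [0,0,0],
    [0,0,0],
    [0,0,0],
    [0,0,0],
    [0,0,0],
    [0,0,0],
    [0,0,0]
  ]
}}

```text
time_s: 13.6
tool_pos: [523.5, 54.6, 276.7]
ee_rot: [-0.705, 0.706, -0.048, 0.048]
contact_force: [0.4, -0.6, -0.2]
gripper_width: 0.999
```

Run:
```python
from go import *
goal(([466,-337,280],13.9))
d=grab('wrist');W=cloud(d);P=W.reshape(-1,3);save(d,'w3.png')
Q=P[:,:2]-S0;c,s=np.cos(SY),np.sin(SY);sx=Q[:,0]*c+Q[:,1]*s;sy=-Q[:,0]*s+Q[:,1]*c
m=(abs(sx)<80)&(abs(sy+127)<50)&(P[:,2]>198)&(P[:,2]<216)
print(cv2.minAreaRect(np.stack([sx[m],sy[m]],1).astype(np.float32)),np.nanpercentile(P[m,2],[5,50,95]))
```

```text
t 13.6 tcp [523.5  54.6 276.7] F [ 0.4 -0.6 -0.2] w 0.999 q [-0.14 -0.11 -0.03  1.65 -0.   -0.01] 
axes [[0.99, -0.0, 0.13], [-0.13, -0.0, 0.99], [-0.0, -1.0, -0.0]]
goal [ 466 -337  280] travel [  -4.3   -3.3 -395.8] twist [ 0.    -0.377 -0.   ]
((-1.1160736083984375, -126.23495483398438), (110.1629409790039, 46.097434997558594), 0.1503160297870636) [203.53734755 204.99464525 210.01718687]
```

Thick binder stands upright at shelf y -126, square to within 0.2°. Now the thin one.

Request:
{"method": "arm_command", "body": {
  "jaw": [1,1,1,1,1,1,1,1,1,1,1],
  "travel": [
    [0,0,-30],
    [-1,0,-75],
    [-1,0,-120],
    [-2,0,-165],
    [-2,0,-210],
    [-3,0,-255],
    [-3,0,-300],
    [-4,0,-345],
    [-4,0,-380],
    [-4,0,-396],
    [-4,0,-396]
  ],
  "twist": [
    [0,-0.03,0],
    [0,-0.07,0],
    [0,-0.11,0],
    [0,-0.15,0],
    [0,-0.19,0],
    [0,-0.23,0],
    [0,-0.27,0],
    [0,-0.31,0],
    [0,-0.35,0],
    [0,-0.377,0],
    [0,-0.377,0]
  ]
}}

```text
time_s: 15.02
tool_pos: [465.6, -337.7, 275.4]
ee_rot: [0.703, -0.701, -0.084, 0.085]
contact_force: [-0.4, 0.6, 0.4]
gripper_width: 0.999
```

Run:
```python
from go import *
d=grab('wrist');W=cloud(d);P=W.reshape(-1,3);save(d,'w4.png')
m=(np.hypot(P[:,0]-466,P[:,1]+337)<75)&(P[:,2]>139)&(P[:,2]<156)
r=cv2.minAreaRect(P[m,:2].astype(np.float32));print(r)
goal(([*r[0],107],13.9))
```

```text
((464.52783203125, -338.0671691894531), (110.05086517333984, 30.04418182373047), 14.344560623168945)
t 15.07 tcp [ 465.9 -336.9  275.8] F [-0.6 -0.2 -0.2] w 1.001 q [-0.85  0.04  0.12  1.64  0.   -1.09] 
axes [[0.97, -0.0, -0.24], [0.24, 0.0, 0.97], [-0.0, -1.0, 0.0]]
goal [ 464.5 -338.1  107. ] travel [ -1.5 168.8  -1.1] twist [-0.002 -0.002 -0.001]
```

View pics/w4.png

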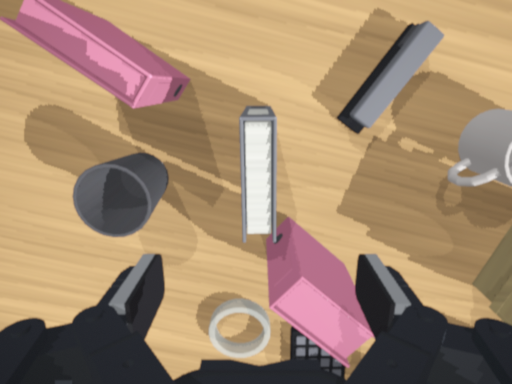

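Thin grey binder at pixel (258,175), 30 mm wide. The pink one at (320,290) is clear of the fingers.

Request:
{"method": "arm_command", "body": {
  "jaw": [1,1,1,1,1,1,0,0,0,0,0,0],
  "travel": [
    [-1,35,-1],
    [-1,75,-1],
    [-1,115,-1],
    [-1,145,-1],
    [-1,163,-1],
    [-1,168,-1],
    [-1,168,-1],
    [-1,168,-1],
    [-1,168,-1],
    [-1,168,-1],
    [-1,168,-1],
    [-1,168,-1]
  ],
  "twist": [
    [0,0,0],
    [0,0,0],
    [0,0,0],
    [0,0,0],
    [0,0,0],
    [0,0,0],
    [0,0,0],
    [0,0,0],
    [0,0,0],
    [0,0,0],
    [0,0,0],
    [0,0,0]
  ]
}}

```text
time_s: 16.58
tool_pos: [466.0, -338.9, 109.8]
ee_rot: [-0.701, 0.702, 0.086, -0.085]
contact_force: [-0.5, 1.7, 5.8]
gripper_width: 0.339
```

Request:
{"method": "arm_command", "body": {
  "jaw": [0,0,0,0],
  "travel": [
    [0,0,0],
    [0,0,0],
    [0,0,0],
    [0,0,0]
  ],
  "twist": [
    [0,0,0],
    [0,0,0],
    [0,0,0],
    [0,0,0]
  ]
}}

```text
time_s: 17.08
tool_pos: [466.0, -338.9, 109.8]
ee_rot: [-0.701, 0.702, 0.086, -0.085]
contact_force: [0.3, 0.7, 6.3]
gripper_width: 0.345
```

Run:
```python
from go import *
goal(([465,-338,342],13.9),(shelf(0,-60,342),-7.75),(shelf(0,-60,170),-7.75))
```

```text
t 17.07 tcp [ 466.  -338.9  109.8] F [0.3 0.7 6.3] w 0.345 q [-0.86  0.04 -0.19  1.34 -0.   -1.1 ] 
axes [[0.97, 0.0, -0.24], [0.24, -0.0, 0.97], [0.0, -1.0, -0.0]]
goal [ 465 -338  342] travel [  -0.6 -232.2    0.8] twist [ 0.001 -0.     0.001]
goal [531.9 120.5 342. ] travel [ 174.4 -232.7  429.9] twist [0.001 0.377 0.001]
goal [531.9 120.5 170. ] travel [174.2 -60.7 430.1] twist [0.001 0.377 0.001]
```

Request:
{"method": "arm_command", "body": {
  "jaw": [0,0,0,0,0,0,0,0,0,0],
  "travel": [
    [0,-20,0],
    [0,-50,0],
    [0,-80,0],
    [0,-110,0],
    [0,-140,0],
    [0,-170,0],
    [0,-200,0],
    [0,-225,0],
    [0,-242,0],
    [0,-242,0]
  ],
  "twist": [
    [0,0,0],
    [0,0,0],
    [0,0,0],
    [0,0,0],
    [0,0,0],
    [0,0,0],
    [0,0,0],
    [0,0,0],
    [0,0,0],
    [0,0,0]
  ]
}}

```text
time_s: 18.32
tool_pos: [465.8, -338.7, 352.8]
ee_rot: [-0.701, 0.703, 0.086, -0.085]
contact_force: [-0.7, -0.3, -2.9]
gripper_width: 0.343
```

Request:
{"method": "arm_command", "body": {
  "jaw": [0,0,0,0,0,0,0,0,0,0,0,0],
  "travel": [
    [8,0,20],
    [24,0,60],
    [41,0,100],
    [57,0,140],
    [73,0,180],
    [89,0,220],
    [106,0,260],
    [122,0,300],
    [138,0,340],
    [154,0,380],
    [166,0,410],
    [174,0,430]
  ],
  "twist": [
    [0,0.02,0],
    [0,0.05,0],
    [0,0.09,0],
    [0,0.12,0],
    [0,0.16,0],
    [0,0.2,0],
    [0,0.23,0],
    [0,0.27,0],
    [0,0.3,0],
    [0,0.34,0],
    [0,0.377,0],
    [0,0.377,0]
  ]
}}

```text
time_s: 19.82
tool_pos: [530.9, 122.3, 349.9]
ee_rot: [-0.706, 0.706, -0.048, 0.047]
contact_force: [0.6, 0.7, -1.3]
gripper_width: 0.342
```

Request:
{"method": "arm_command", "body": {
  "jaw": [0,0],
  "travel": [
    [0,0,0],
    [0,0,0]
  ],
  "twist": [
    [0,0,0],
    [0,0,0]
  ]
}}

```text
time_s: 20.08
tool_pos: [531.1, 120.3, 350.3]
ee_rot: [-0.705, 0.706, -0.048, 0.047]
contact_force: [0.0, -0.5, -1.7]
gripper_width: 0.347
```

Run:
```python
from go import *
goal((shelf(0,-60,173),-7.75))
for n in('wrist','top'):
    d=grab(n);P=cloud(d).reshape(-1,3)
    Q=P[:,:2]-S0;c,s=np.cos(SY),np.sin(SY);sx=Q[:,0]*c+Q[:,1]*s;sy=-Q[:,0]*s+Q[:,1]*c
    for z in(205,210,390):
        m=(abs(sx)<80)&(sy>-156)&(sy<20)&(abs(P[:,2]-z)<4)
        if m.sum()>20: print(n,z,m.sum(),'sx',np.nanpercentile(sx[m],[1,99]).round(1),'sy',np.nanpercentile(sy[m],[2,98]).round(1))
```

```text
t 20.07 tcp [531.1 120.3 350.3] F [ 0.  -0.5 -1.7] w 0.347 q [-0.02  0.    0.21  1.78 -0.    0.12] 
axes [[0.99, -0.0, 0.13], [-0.13, -0.0, 0.99], [-0.0, -1.0, -0.0]]
goal [531.9 120.5 173. ] travel [  0.9 177.3   0.5] twist [ 0.001  0.    -0.001]
wrist 205 5066 sx [-53.6  46.6] sy [-146.5 -103.3]
wrist 210 1389 sx [-56.1  51. ] sy [-148.9 -103.2]
wrist 390 7065 sx [-56.8  20.8] sy [-79.9 -39.4]
top 205 611 sx [-53.   47.6] sy [-148.1 -103.7]
top 210 259 sx [-54.8  48.7] sy [-148.4 -103. ]
top 390 113 sx [-56.   52.8] sy [-74.8 -45.1]
```

Request:
{"method": "arm_command", "body": {
  "jaw": [0,0,0,0,0,0,0,0,0,0],
  "travel": [
    [0,20,0],
    [0,50,0],
    [0,80,0],
    [0,110,0],
    [0,135,0],
    [0,155,0],
    [0,168,0],
    [0,174,0],
    [0,176,0],
    [0,176,0]
  ],
  "twist": [
    [0,0,0],
    [0,0,0],
    [0,0,0],
    [0,0,0],
    [0,0,0],
    [0,0,0],
    [0,0,0],
    [0,0,0],
    [0,0,0],
    [0,0,0]
  ]
}}

```text
time_s: 21.42
tool_pos: [531.7, 120.7, 175.4]
ee_rot: [-0.705, 0.706, -0.047, 0.048]
contact_force: [-0.4, 0.5, -2.6]
gripper_width: 0.346
```

Request:
{"method": "arm_command", "body": {
  "jaw": [0,0,0,0],
  "travel": [
    [0,1.5,0],
    [0,3,0],
    [0,4.5,0],
    [0,4.5,0]
  ],
  "twist": [
    [0,0,0],
    [0,0,0],
    [0,0,0],
    [0,0,0]
  ]
}}

```text
time_s: 21.92
tool_pos: [531.3, 120.7, 170.1]
ee_rot: [-0.705, 0.706, -0.048, 0.048]
contact_force: [0.3, -0.4, -2.5]
gripper_width: 0.344
```

Request:
{"method": "arm_command", "body": {
  "jaw": [0,0,0],
  "travel": [
    [0,1,0],
    [0,2,0],
    [0,2,0]
  ],
  "twist": [
    [0,0,0],
    [0,0,0],
    [0,0,0]
  ]
}}

```text
time_s: 22.3
tool_pos: [531.5, 120.8, 169.9]
ee_rot: [-0.705, 0.706, -0.047, 0.048]
contact_force: [-4.5, 0.4, 9.0]
gripper_width: 0.343
```

Contact. Partial release, so the finger stays clear of the thick binder, then up.

Request:
{"method": "arm_command", "body": {
  "jaw": [0.5,0.5,0.5,0.5,0.5,0.5,0.5,0.5,0,0],
  "travel": [
    [0,0,0],
    [0,0,0],
    [0,0,0],
    [0,-10,0],
    [0,-30,0],
    [0,-60,0],
    [0,-90,0],
    [0,-110,0],
    [0,-120,0],
    [0,-120,0]
  ],
  "twist": [
    [0,0,0],
    [0,0,0],
    [0,0,0],
    [0,0,0],
    [0,0,0],
    [0,0,0],
    [0,0,0],
    [0,0,0],
    [0,0,0],
    [0,0,0]
  ]
}}

```text
time_s: 23.55
tool_pos: [531.7, 120.7, 289.2]
ee_rot: [-0.705, 0.706, -0.047, 0.048]
contact_force: [0.2, 0.5, -1.0]
gripper_width: 0.084
```

```bash
cat > chk.py <<'E'
from go import *
def chk():
    for n in('wrist','top'):
        d=grab(n);P=cloud(d).reshape(-1,3)
        Q=P[:,:2]-S0;c,s=np.cos(SY),np.sin(SY);sx=Q[:,0]*c+Q[:,1]*s;sy=-Q[:,0]*s+Q[:,1]*c
        for lab,z,e in(('tops',208,7),('bookend',180,5)):
            m=(abs(sx)<70)&(sy>-157)&(sy<80)&(abs(P[:,2]-z)<e)
            if m.sum()>20:
                h,b=np.histogram(sy[m],bins=np.arange(-160,84,2)); i=np.where(h>max(4,h.max()*.05))[0]
                g=np.split(i,np.where(np.diff(i)>1)[0]+1); print(n,lab,[(int(b[k[0]]),int(b[k[-1]+1])) for k in g])
        save(d,n+'_%04d.png'%int(d['s']['time_s']*10))
E
python3 - <<'E'
from chk import *
chk()
goal((shelf(0,120,290),-7.75+90),(shelf(0,120,135),-7.75+90),(shelf(0,120,290),-7.75),)
E
```

```text
wrist tops [(-150, -102), (-74, -44)]
wrist bookend [(-104, -102), (-72, -70), (-48, -46), (58, 68)]
top tops [(-150, -102), (-74, -42)]
top bookend [(-150, -148), (-74, -72)]
t 23.65 tcp [531.2 120.7 287.7] F [0.3 0.1 0. ] w -0.001 q [-0.02 -0.04  0.05  1.66 -0.    0.12] 
axes [[0.99, -0.0, 0.13], [-0.13, -0.0, 0.99], [-0.0, -1.0, -0.0]]
goal [556.2 298.9 290. ] travel [  0.8  -2.4 179.9] twist [-0.00e+00 -1.57e+00 -1.00e-03]
goal [556.2 298.9 135. ] travel [  1.  152.6 180. ] twist [-0.00e+00 -1.57e+00 -1.00e-03]
goal [556.2 298.9 290. ] travel [  0.8  -2.4 179.9] twist [ 0.     0.    -0.001]
```

Both binders stand: thick y -150..-103, thin -75..-45, bookend 59..67. Next I go behind the bookend with the jaws shut and turned 90°, giving a flat side to push with.

Request:
{"method": "arm_command", "body": {
  "jaw": [0,0,0,0,0,0,0,0,0,0,0],
  "travel": [
    [0,0,20],
    [0,0,50],
    [0,0,80],
    [0,0,110],
    [0,0,140],
    [0,0,165],
    [1,0,172],
    [1,0,172],
    [1,0,172],
    [1,0,172],
    [1,0,172]
  ],
  "twist": [
    [0,-0.16,0],
    [0,-0.33,0],
    [0,-0.5,0],
    [0,-0.67,0],
    [0,-0.84,0],
    [0,-1.01,0],
    [0,-1.18,0],
    [0,-1.35,0],
    [0,-1.5,0],
    [0,-1.57,0],
    [0,-1.57,0]
  ]
}}

```text
time_s: 25.02
tool_pos: [555.1, 291.0, 287.2]
ee_rot: [0.533, -0.533, -0.464, 0.465]
contact_force: [0.7, -0.0, 0.2]
gripper_width: 0.001
```

Run:
```python
from go import *
goal((shelf(0,112,149),-7.75+90),(shelf(0,-60,149),-7.75+90))
```

```text
t 25.02 tcp [555.1 291.  287.2] F [ 0.7 -0.   0.2] w 0.001 q [ 0.27  0.21  0.32  1.68 -0.   -1.16] 
axes [[0.14, -0.0, -0.99], [0.99, -0.0, 0.14], [-0.0, -1.0, 0.0]]
goal [555.1 291.  149. ] travel [ 1.000e-01  1.382e+02 -2.000e-01] twist [-0.001 -0.001 -0.001]
goal [531.9 120.5 149. ] travel [-171.9  138.4   -0.4] twist [-0.001 -0.001 -0.001]
```

Request:
{"method": "arm_command", "body": {
  "jaw": [0,0,0,0,0,0,0,0,0,0],
  "travel": [
    [0,30,0],
    [0,65,0],
    [0,100,0],
    [0,125,0],
    [0,138,0],
    [0,138,0],
    [-8,138,0],
    [-16,138,0],
    [-22,138,0],
    [-28,138,0]
  ],
  "twist": [
    [0,0,0],
    [0,0,0],
    [0,0,0],
    [0,0,0],
    [0,0,0],
    [0,0,0],
    [0,0,0],
    [0,0,0],
    [0,0,0],
    [0,0,0]
  ]
}}

```text
time_s: 26.28
tool_pos: [551.8, 262.8, 150.6]
ee_rot: [-0.533, 0.533, 0.465, -0.465]
contact_force: [0.1, -0.2, -0.6]
gripper_width: 0.001
```

Request:
{"method": "arm_command", "body": {
  "jaw": [0,0,0,0,0,0,0,0],
  "travel": [
    [-5,0,0],
    [-10,0,0],
    [-15,0,0],
    [-20,0,0],
    [-25,0,0],
    [-30,0,0],
    [-35,0,0],
    [-35,0,0]
  ],
  "twist": [
    [0,0,0],
    [0,0,0],
    [0,0,0],
    [0,0,0],
    [0,0,0],
    [0,0,0],
    [0,0,0],
    [0,0,0]
  ]
}}

```text
time_s: 27.28
tool_pos: [546.8, 228.0, 150.1]
ee_rot: [-0.533, 0.533, 0.465, -0.465]
contact_force: [0.1, -0.1, 0.7]
gripper_width: -0.003
```

Run:
```python
from chk import *
goal((shelf(0,-60,149),-7.75+90));chk()
```

```text
t 27.27 tcp [546.8 228.  150.1] F [ 0.1 -0.1  0.7] w -0.003 q [ 0.17  0.08 -0.07  1.42 -0.   -1.26] 
axes [[0.14, -0.0, -0.99], [0.99, -0.0, 0.14], [-0.0, -1.0, 0.0]]
goal [531.9 120.5 149. ] travel [-1.085e+02  1.200e+00  1.000e-01] twist [-0.    -0.001 -0.001]
wrist tops [(-50, -42), (36, 42), (54, 58)]
wrist bookend [(-46, -42), (28, 38), (40, 42)]
top tops [(-150, -102), (-74, -42), (36, 42)]
top bookend [(-150, -148), (-74, -72), (30, 40)]
```

The bookend is moving with the finger: its outer face is at y about 38 with the finger centre at 48.5. Continuing.

Request:
{"method": "arm_command", "body": {
  "jaw": [0,0,0,0,0,0,0,0,0,0,0,0],
  "travel": [
    [-6,0,0],
    [-12,0,0],
    [-18,0,0],
    [-24,0,0],
    [-30,0,0],
    [-36,0,0],
    [-42,0,0],
    [-48,0,0],
    [-54,0,0],
    [-60,0,0],
    [-66,0,0],
    [-70,0,0]
  ],
  "twist": [
    [0,0,0],
    [0,0,0],
    [0,0,0],
    [0,0,0],
    [0,0,0],
    [0,0,0],
    [0,0,0],
    [0,0,0],
    [0,0,0],
    [0,0,0],
    [0,0,0],
    [0,0,0]
  ]
}}

```text
time_s: 28.88
tool_pos: [537.5, 158.8, 150.3]
ee_rot: [-0.533, 0.533, 0.465, -0.465]
contact_force: [0.0, 2.0, -0.5]
gripper_width: 0.001
```

Request:
{"method": "arm_command", "body": {
  "jaw": [0,0,0,0,0,0,0,0,0,0],
  "travel": [
    [-2,0,0],
    [-4,0,0],
    [-6,0,0],
    [-8,0,0],
    [-10,0,0],
    [-12,0,0],
    [-14,0,0],
    [-16,0,0],
    [-18,0,0],
    [-20,0,0]
  ],
  "twist": [
    [0,0,0],
    [0,0,0],
    [0,0,0],
    [0,0,0],
    [0,0,0],
    [0,0,0],
    [0,0,0],
    [0,0,0],
    [0,0,0],
    [0,0,0]
  ]
}}

```text
time_s: 30.12
tool_pos: [534.8, 139.3, 150.3]
ee_rot: [-0.533, 0.533, 0.465, -0.465]
contact_force: [1.2, 2.8, -0.6]
gripper_width: -0.002
```

```bash
python3 - <<'E'
from chk import *
goal((shelf(0,-60,149),-7.75+90));chk()
E
ls pics
```

```text
t 30.12 tcp [534.8 139.3 150.3] F [ 1.2  2.8 -0.6] w -0.002 q [ 0.02 -0.04 -0.2   1.41 -0.   -1.42] 
axes [[0.14, 0.0, -0.99], [0.99, -0.0, 0.14], [-0.0, -1.0, -0.0]]
goal [531.9 120.5 149. ] travel [-19.    1.3   0.3] twist [ 0. -0. -0.]
wrist tops [(-140, -102), (-90, -60), (-54, -46), (-34, -32)]
wrist bookend [(-90, -88)]
top tops [(-150, -102), (-90, -58), (-52, -50)]
top bookend [(-150, -148), (-90, -88), (-54, -50)]
crop1.png
s2.png
side1.png
top1.png
top_0236.png
top_0273.png
top_0301.png
w1.png
w2.png
w3.png
w4.png
wrist_0235.png
wrist_0272.png
wrist_0301.png
```

Sliding cleanly: thin is at -90..-60, push force 3 N. The final approach follows, slowly.

Request:
{"method": "arm_command", "body": {
  "jaw": [0,0,0,0,0,0,0,0,0,0],
  "travel": [
    [-2,0,0],
    [-4,0,0],
    [-6,0,0],
    [-8,0,0],
    [-10,0,0],
    [-12,0,0],
    [-14,0,0],
    [-15.5,0,0],
    [-17,0,0],
    [-17,0,0]
  ],
  "twist": [
    [0,0,0],
    [0,0,0],
    [0,0,0],
    [0,0,0],
    [0,0,0],
    [0,0,0],
    [0,0,0],
    [0,0,0],
    [0,0,0],
    [0,0,0]
  ]
}}

```text
time_s: 31.48
tool_pos: [532.5, 122.8, 150.3]
ee_rot: [0.533, -0.533, -0.465, 0.465]
contact_force: [2.4, 5.5, 0.2]
gripper_width: -0.001
```

Request:
{"method": "arm_command", "body": {
  "jaw": [0,0,0],
  "travel": [
    [-0.7,0,0],
    [-1.5,0,0],
    [-1.5,0,0]
  ],
  "twist": [
    [0,0,0],
    [0,0,0],
    [0,0,0]
  ]
}}

```text
time_s: 31.85
tool_pos: [532.3, 121.5, 150.3]
ee_rot: [0.533, -0.533, -0.465, 0.465]
contact_force: [2.5, 5.6, -0.5]
gripper_width: 0.0
```

Request:
{"method": "arm_command", "body": {
  "jaw": [0,0,0],
  "travel": [
    [-0.7,0,0],
    [-1.5,0,0],
    [-1.5,0,0]
  ],
  "twist": [
    [0,0,0],
    [0,0,0],
    [0,0,0]
  ]
}}

```text
time_s: 32.22
tool_pos: [532.2, 120.0, 150.3]
ee_rot: [0.533, -0.533, -0.465, 0.465]
contact_force: [1.1, 5.7, 0.7]
gripper_width: 0.001
```

Request:
{"method": "arm_command", "body": {
  "jaw": [0,0,0],
  "travel": [
    [-0.7,0,0],
    [-1.5,0,0],
    [-1.5,0,0]
  ],
  "twist": [
    [0,0,0],
    [0,0,0],
    [0,0,0]
  ]
}}

```text
time_s: 32.6
tool_pos: [532.1, 119.0, 150.3]
ee_rot: [0.533, -0.532, -0.466, 0.465]
contact_force: [2.2, 8.7, 0.5]
gripper_width: 0.0
```

Request:
{"method": "arm_command", "body": {
  "jaw": [0,0,0],
  "travel": [
    [-0.6,0,0],
    [-1.2,0,0],
    [-1.2,0,0]
  ],
  "twist": [
    [0,0,0],
    [0,0,0],
    [0,0,0]
  ]
}}

```text
time_s: 32.98
tool_pos: [532.0, 119.0, 150.4]
ee_rot: [0.533, -0.531, -0.467, 0.464]
contact_force: [4.0, 14.3, -1.0]
gripper_width: 0.002
```

Run:
```python
from chk import *
goal((shelf(0,-60,149),-7.75+90));chk()
d=grab('side');cv2.imwrite('pics/s5.png',cv2.resize(d['frame'][140:340,140:300,::-1],None,fx=3,fy=3,interpolation=cv2.INTER_CUBIC))
```

```text
t 32.98 tcp [532.  119.  150.4] F [ 4.  14.3 -1. ] w 0.002 q [-0.02 -0.07 -0.22  1.41  0.   -1.46] 
axes [[0.13, 0.0, -0.99], [0.99, 0.0, 0.13], [0.0, -1.0, -0.0]]
goal [531.9 120.5 149. ] travel [1.5 1.4 0.3] twist [0.001 0.001 0.004]
wrist tops [(-156, -80), (-76, -68), (-56, -52)]
top tops [(-156, -78)]
top bookend [(-156, -154), (-74, -70)]
```

View pics/s5.png

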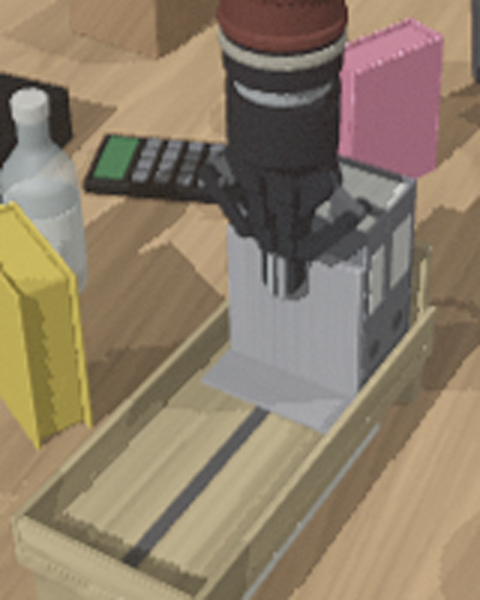

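The tops now run unbroken from -155 to -79, the finger stopped moving, and force rose to 14 N, so they are snug. The crop (finger at (285,270)) shows the bookend plate flat against the upright binders. Backing off and up.

Request:
{"method": "arm_command", "body": {
  "jaw": [0,0,0,0,0,0,0,0,0,0,0],
  "travel": [
    [1,0,0],
    [4,0,0],
    [10,0,0],
    [20,0,0],
    [35,0,0],
    [50,0,0],
    [50,-40,0],
    [50,-90,0],
    [50,-140,0],
    [90,-160,0],
    [120,-160,0]
  ],
  "twist": [
    [0,0,0],
    [0,0,0],
    [0,0,0],
    [0,0,0],
    [0,0,0],
    [0,0,0],
    [0,0,0],
    [0,0,0],
    [0,0,0],
    [0,0,0],
    [0,0,0]
  ]
}}

```text
time_s: 34.5
tool_pos: [548.8, 237.9, 312.6]
ee_rot: [-0.532, 0.533, 0.466, -0.464]
contact_force: [0.3, 0.2, -1.0]
gripper_width: -0.007
```

Run:
```python
from chk import *
goal();chk()
d=grab('wrist');P=cloud(d).reshape(-1,3)
Q=P[:,:2]-S0;c,s=np.cos(SY),np.sin(SY);sx=Q[:,0]*c+Q[:,1]*s;sy=-Q[:,0]*s+Q[:,1]*c
for sgn in(-1,1):
  for z0,z1,a,b in((203,214,-157,-60),(170,184,-90,-50)):
    m=(sx*sgn>10)&(sx*sgn<50)&(P[:,2]>z0)&(P[:,2]<z1)&(sy>a)&(sy<b)
    if m.any(): print(sgn,z0,m.sum(),np.percentile(sy[m],[1,50,99]).round(1))
t=grab('top');cv2.imwrite('pics/t6.png',cv2.resize(t['frame'][60:320,60:450,::-1],None,fx=2,fy=2,interpolation=cv2.INTER_CUBIC))
```

```text
t 34.5 tcp [548.8 237.9 312.6] F [ 0.3  0.2 -1. ] w -0.007 q [ 0.19  0.13  0.28  1.71  0.   -1.24] 
axes [[0.14, 0.0, -0.99], [0.99, 0.0, 0.14], [0.0, -1.0, -0.0]]
wrist bookend [(-80, -72)]
top tops [(-156, -78)]
top bookend [(-156, -154), (-76, -70)]
-1 170 596 [-77.6 -74.1 -72.3]
1 170 590 [-77.3 -73.8 -72.2]
```

View pics/t6.png

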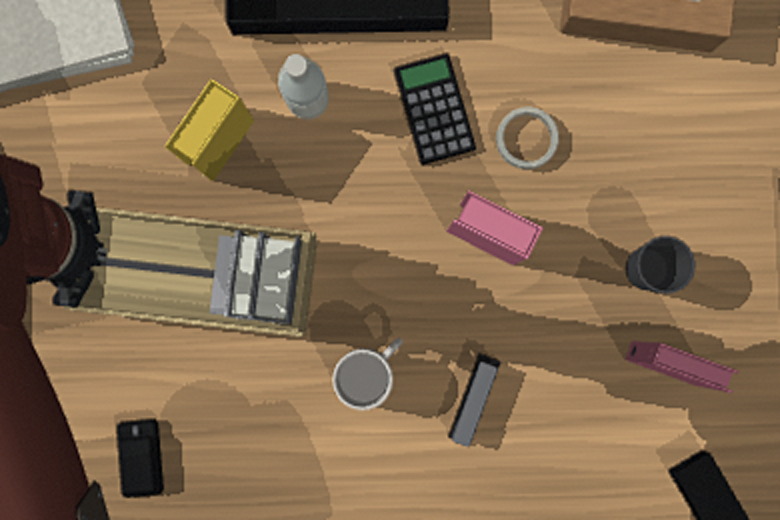

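The picture shows both binders side by side against the end panel at (265,275), the bookend tight against them at (225,275), and the bystanders in place. Handing in.

```bash
python3 -c "
from plant import manip
print(manip.job_done())"
```

```text
the job is handed in; nothing more can be done
None
```

Both grey binders are upright on the shelf, the thick one against the end panel and the thin one beside it. The bookend is pushed up snug against them, and I handed the job in after about 34.5 s.

- **Snug fit:** the last images show the binder tops as one unbroken span from shelf y −155 to about −79. The bookend plate reads about −80 to −72, which is a travel of about 0.164. The finger stopped moving as the push force rose to 14 N.
- **Arm clear:** the arm was backed off and clear of everything before hand-in, and no check failed or disagreed.
- **Bystanders:** in the final top picture the other things on the desk looked to be in their original places. I did not re-measure them.
- **Extra step:** I gripped the thick binder once, released it before lifting and took it again with the gripper turned half round, because joint 6 would have ended at its limit at the shelf. It had not moved.

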